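# Clear the stand and hold a clock pendulum level over it

### The arm

A 6-joint arm with a two-finger parallel gripper is mounted at the origin on the work surface. World frame = base frame: x ahead of the robot, y to its left, z up, the work surface at z = 0. Lengths are in m, angles in degrees, forces in N, time in s.
With the tool pointing down it reaches from about 0.325 to 1 m from the base axis. Payload 5.1 kg.
Tool frame: the origin (TCP) lies on the centre line of the jaws, within the pads' length; the fingertips stand 14 mm ahead of it and the grasp point (between the pads) lies 5 mm behind it; z points along the fingers, y is the line along which they close (so a half turn about z gives the same grasp; the last joint's range is limited). The gripper opens to 85 mm and grips with 20 to 120 N. Pads are 22 mm wide; open, the fingers measure 114 mm over their backs; the gripper's body (76 mm by 85 mm) begins 54 mm behind the grasp point. The pads swing forward as they close: fully open they stand 13 mm farther back than shut.
Start: joints at [-74.404, 7.093, 94.555, -0, 78.352, -4.733], TCP at [0.226, -0.61, 0.213] pointing down, gripper open.
Joint ranges: [-149.61, 149.61], [-58.7, 133.49], [1.44, 155.28], [-77.14, 257.14], [18.33, 153.61], [-166.67, 166.67]. Speed limits (degrees/s): [147.25, 147.25, 180, 180, 180, 180].

### API

Orientations are given as a 3x3 rotation matrix whose columns are the frame's x, y, z axes.
In Python, from bench import bot gives the robot as it stands.
- The arm moves only by the shell command python3 shift.py 'ROWS' [FORCE]. ROWS is rows parted by semicolons, their numbers by spaces, 1 to 8 of them, each of 7 numbers: a rotation vector rx, ry, rz in degrees, then dx, dy, dz in m, then the finger opening in m; each row shifts and turns the commanded pose from where the row before left it, along the tool's axes as they then stand; what a row does not reach is not made up. A row lasts 1/10 s, in which the tool goes at most 0.05 m and 8.59 degrees, less where a joint would pass 70% of its speed; a pose out of reach is approached as far as the arm can. The fingers move at their own pace and stop on an object; FORCE is the grip in N (left out, the last holds). Time passes only in rows, so rows that do not move let the fingers close. It prints the time, the measured TCP pose, the force, the opening and the grip force at its end.
- bot.get_state(): the state, without advancing time (a new reading comes with each control period).
- bot.camera(name): name is "scene" or "top"; returns the picture (384x512x3 uint8, red, green, blue); there is no depth.
- bot.camera_info(name): a dict with "K" (3x3 intrinsics, pixels), "origin" and "orientation" of the camera in the world. Camera axes: x right, y down, z forward; pixel columns grow to the right and rows downward; lengths in m; the calibration is good to about 2 mm. A picture is of the moment at which its call begins. camera_info takes no time and is no camera call.
- bot.close_job(): hands the job in; it is judged then, once.
The state is a dict: "t": time; "joint_pos": joint angles; "qd": joint speeds; "tau": joint torques, N m; "eef_pos": TCP position; "eef_rot": TCP orientation; "contact_force": force on the tool from outside, world axes, zero at the start; "torque": the same for the moment, N m; "opening": finger opening in m; "grasp_force": force on a finger pad.
Only numpy, scipy, OpenCV 4.12 (cv2) and the standard library are available. Lean on these libraries where they do the work, as an engineer would, in place of code of your own. Each camera call takes 0.05 s, during which the arm holds its last target. There are 200 camera calls.

### The job

First clear the pendulum stand: take the headphones that straddle it and hang them over the bar of the headphone rail, bar inside the arch under the crown and between the posts, and let go. Then pick up the clock pendulum by its balance point and finish while still holding it, level and still, about 6 cm above the tips of the stand's fork, with its bob straight above the round bob rest and its rod in line with the stand, touching nothing but the gripper, so that I can turn the nut. Do not knock the other things on the table about.

Things in the scene. Friction and masses are not known exactly. Their poses are not given: they have to be found in the camera images.
- headphones: Black rigid headphones, orange crown block, 0.2 to 0.3 kg, standing on their cups astride the pendulum stand. 158 mm tall, 164 mm wide over the cups (own y), 60 mm deep (own x), 110 mm clear between the cups. The inside of the crown, which rests on the bar, is 120 mm above the cups' underside. Origin midway between the cups at their underside; z up, x along the passage through the arch
- crown (a point): centre of the headphones' orange crown block, the grip: 143 mm above the cups' underside. The block is 24 mm along the headphones' x, 50 mm along y, 30 mm high (128 to 158 mm above the underside); the black band under it is 8 mm thick, 24 mm wide, flat over the middle 50 mm, then slopes down to the cups
- rail: Headphone rail: a horizontal round steel bar, 14 mm thick and 240 mm long, on two 12 mm posts at its ends with wooden feet (50 x 70 x 12 mm). Fixed to the table. Origin on the table under the bar's middle; own x along the bar, z up
- bar_mid (a point): middle of the rail's bar, on its centre line, 135 mm above the table (the bar's top is at 142 mm); x along the bar, z up
- pendulum: Rigid clock pendulum lying flat on the table, 0.25 to 0.42 kg: dark wooden rod 14 mm wide (grip its sides), 10 mm thick, 8 to 18 mm above the table; brass bob and small nut at one end, steel block 20 x 26 x 26 mm at the other end. It balances 65 mm from the bob's centre, 165 mm from the block's. Origin under the balance point, level with the bob's underside; x along the rod to the bob, z up
- bob (a point): centre of the pendulum's round brass bob (64 mm across, 26 mm thick), 65 mm along own x from the balance point and 13 mm above the underside; 33 mm of bare rod lie between the bob's rim and the balance point
- stand: Pendulum stand, fixed to the table: green base plate 215 x 56 x 12 mm, an aluminium fork at one end, a round blue-felted bob rest at the other. Origin on the table, below the place for the pendulum's balance point; own x along the base from the fork towards the bob rest, z up
- fork (a point): midway between the tips of the stand's two fork prongs, 70 mm above the table, 100 mm behind the stand's origin along own x; the slot for the rod is 22 mm wide, its floor 50 mm above the table
- bob_rest (a point): centre of the bob rest's felted top (56 mm across), 65 mm along own x of the stand, 42 mm above the table; the bob belongs above it
- mug: blue ceramic mug, 76 mm wide, 90 mm tall, origin under its centre; leave alone
- remote: black TV remote control, 45 x 170 x 18 mm; leave alone
- jar: glass jar with a blue cap, 60 mm wide, 70 mm tall; leave alone
- loupe: small black eye loupe, 34 mm wide, 30 mm tall; leave alone
- screwdriver: blue-handled screwdriver, 150 mm long, lying; leave alone
- case: brown spectacle case, 160 x 60 x 40 mm; leave alone
- watch: steel wristwatch head, 42 mm wide, 9 mm thick; leave alone

How it is judged (in metres and radians):
On the way, in this order (a step that is already met when the one before it is completed fails the run):
1. the headphones hang freely over the rail's bar, let go (z of headphones in the frame of bar_mid between -0.13 and -0.098 m and y of headphones in the frame of bar_mid between -0.03 and 0.03 m and x of headphones in the frame of bar_mid between -0.09 and 0.09 m and contact force between headphones and rail above 0.8 N and angle between headphones's own z axis and vertical below 0.3 rad and contact force between headphones and the fingers below 0.05 N and contact force between headphones and the arm below 0.05 N and linear speed of headphones below 0.03 m/s), for 0.4 s.
2. the pendulum is lifted clear of the table in the gripper (height (world z) of pendulum above 0.06 m and contact force between pendulum and the fingers above 1 N), for 0.2 s.
At the end, for the whole second after the job is handed in: Headphones at rest over the bar (within 30 mm across, 90 mm along), untouched. Pendulum still in the fingers, gripped within 20 mm of balance, level to 0.12 rad, in line to 0.17 rad, bob and balance point within 25 mm of their places, underside 85 to 175 mm up, touching nothing else (all of step 1 and horizontal distance between pendulum and stand below 0.025 m and horizontal distance between bob and bob_rest below 0.025 m and angle between the x axis of pendulum and the x axis of stand, either way round below 0.17 rad and height (world z) of pendulum between 0.085 and 0.175 m and angle between pendulum's own z axis and vertical below 0.12 rad and x of the grasp point in the frame of pendulum between -0.02 and 0.02 m and contact force between pendulum and the fingers above 2 N and contact force between pendulum and stand below 0.05 N and contact force between pendulum and rail below 0.05 N and contact force between pendulum and headphones below 0.05 N and linear speed of pendulum below 0.03 m/s and angular speed of pendulum below 0.2 rad/s); the arm keeps its last pose, push and grip.
It fails at once if another thing on the table was pushed more than 30 mm (distance of any of mug, remote, jar, loupe, screwdriver, case, watch from where it was at the start of the episode above 0.03 m).
It fails at once if another thing was knocked over (angle between any of mug, jar, loupe's own z axis and vertical above 0.6 rad).
It also fails if it takes over 61 s, if anything falls off the work surface, if the arm or the gripper's body presses on something with over 40 N, if the wrist force passes 120 N, or if a joint passes its speed limit or range.

## Working session

There is one attempt and no reset: what is moved stays moved. The work goes in short steps, Python scripts to look and compute and a shell command to move; the robot and the scene stay as the last step left them, time stands still between calls to the robot, and variables do not carry over. Pictures are saved under pics/ and viewed, at most 10 in all, crops included, and the job is handed in when it is done.

```bash
ls; mkdir -p pics
cat > h.py <<'E'
import numpy as np, cv2
from bench import bot
def snap(n,f):
    im=bot.camera(n); cv2.imwrite(f'pics/{f}.png',im[:,:,::-1]); return im
def ray(n,u,v):
    c=bot.camera_info(n); R=np.array(c['orientation']); d=R@np.linalg.inv(np.array(c['K']))@[u,v,1]
    return np.array(c['origin']),d
def onplane(n,u,v,z):
    o,d=ray(n,u,v); return o+d*(z-o[2])/d[2]
def tri(a,b):
    (o1,d1),(o2,d2)=ray('scene',*a),ray('top',*b)
    s=np.linalg.lstsq(np.c_[d1,-d2],o2-o1,rcond=None)[0]
    p,q=o1+s[0]*d1,o2+s[1]*d2; return (p+q)/2,np.linalg.norm(p-q)
def proj(n,p):
    c=bot.camera_info(n); q=np.array(c['K'])@np.array(c['orientation']).T@(np.array(p)-c['origin']); return q[:2]/q[2]
E
python3 - <<'E'
from h import *
a=snap('scene','s0');b=snap('top','t0')
for n in('scene','top'):print(bot.camera_info(n))
s=bot.get_state();print(s)
E
```

```text
bench.py
pics
shift.py
{'K': array([[373.38907828,   0.        , 250.85481234],
       [  0.        , 373.38907828, 183.64313336],
       [  0.        ,   0.        ,   1.        ]]), 'origin': array([1.31841458, 0.47554183, 0.90040918]), 'orientation': array([[-0.53988316,  0.57172397, -0.61778465],
       [ 0.84152311,  0.38326223, -0.38072158],
       [ 0.01910587, -0.72542523, -0.68803576]])}
{'K': array([[460.9348681 ,   0.        , 259.89550283],
       [  0.        , 460.9348681 , 196.23882812],
       [  0.        ,   0.        ,   1.        ]]), 'origin': array([0.49640756, 0.02566651, 1.53736648]), 'orientation': array([[-0.01159138, -0.99833521,  0.0565018 ],
       [-0.99993117,  0.01147024, -0.00246777],
       [ 0.00181558, -0.05652652, -0.99839945]])}
{'t': 0.1, 'joint_pos': array([-7.44033700e+01,  7.12889783e+00,  9.46282947e+01, -1.60037474e-04,
        7.83519715e+01, -4.73235345e+00]), 'qd': array([-0.02539631, -0.20448938, -0.17106971, -0.05809334,  0.02185431,
        0.08429184]), 'tau': array([ 8.70994991e-04, -4.24930644e+01, -3.66654038e+01, -5.36739242e-05,
        4.00565521e-03,  9.66344999e-06]), 'eef_pos': array([ 0.22562879, -0.60894014,  0.21176469]), 'eef_rot': array([[ 9.37713158e-01,  3.47410087e-01, -5.14892354e-04],
       [ 3.47410434e-01, -9.37711376e-01,  1.83438113e-03],
       [ 1.54462091e-04, -1.89900230e-03, -9.99998185e-01]]), 'contact_force': array([ 0.39260388, -0.14068494, -0.29658638]), 'torque': array([0.00584171, 0.03354283, 0.04160085]), 'grasp_force': 0.0, 'opening': 0.08549608743659785}
```

View pics/s0.png

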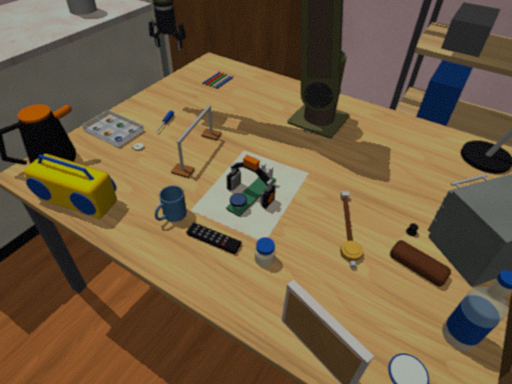

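View pics/t0.png

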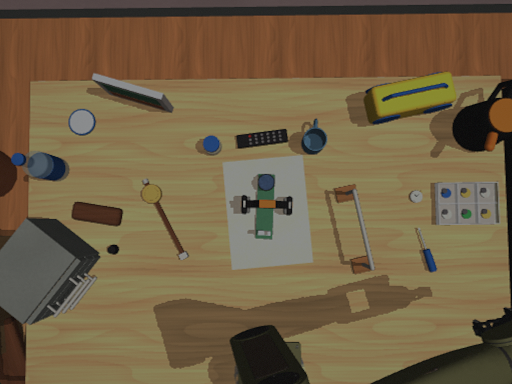

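The scene view shows the crown at (252,162), the bar from (182,168) to (210,110), the pendulum's bob at (351,250) and its block at (345,195). The top view shows the crown at (267,204), bob rest (266,182), fork (264,235), bar (356,190)-(372,268), bob (151,193) and block (182,255). Next I'll measure with masks and look at enlarged crops.

Run:
```python
from h import *
a=cv2.imread('pics/s0.png');b=cv2.imread('pics/t0.png')
c1=cv2.resize(b[150:285,130:390],None,fx=3,fy=3,interpolation=cv2.INTER_CUBIC)
c2=cv2.resize(a[95:275,165:375],None,fx=3.2,fy=3.2,interpolation=cv2.INTER_CUBIC)
cv2.imwrite('pics/ct0.png',c1);cv2.imwrite('pics/cs0.png',c2);print(c1.shape,c2.shape)
def blobs(n,im,lo,hi,roi):
    m=cv2.inRange(cv2.cvtColor(im,cv2.COLOR_BGR2HSV),lo,hi);z=np.zeros_like(m);x0,y0,x1,y1=roi;z[y0:y1,x0:x1]=m[y0:y1,x0:x1]
    cs,_=cv2.findContours(z,0,1)
    for c in cs:
        if cv2.contourArea(c)>8:print(n,cv2.contourArea(c),np.round(cv2.minAreaRect(c),1) if 0 else cv2.minAreaRect(c))
blobs('crown s',a,(5,150,100),(16,255,255),(220,140,290,210))
blobs('crown t',b,(5,150,80),(16,255,255),(240,190,300,220))
blobs('bob s',a,(17,140,120),(30,255,255),(330,230,370,275))
blobs('bob t',b,(17,120,90),(30,255,255),(135,175,170,210))
blobs('green s',a,(50,80,30),(85,255,255),(220,170,290,225))
blobs('green t',b,(50,80,30),(85,255,255),(240,160,290,250))
blobs('rest s',a,(100,60,30),(125,255,255),(220,185,260,220))
blobs('rest t',b,(100,40,30),(130,255,255),(250,165,285,195))
```

```text
(405, 780, 3) (576, 672, 3)
crown s 63.5 ((251.1034393310547, 159.75863647460938), (14.443709373474121, 5.514871120452881), 23.198591232299805)
crown t 111.5 ((267.0, 203.5), (7.0, 16.0), 90.0)
bob s 277.0 ((351.1600036621094, 248.87998962402344), (22.627416610717773, 16.404878616333008), 8.130102157592773)
bob t 271.5 ((150.75, 193.25), (18.384775161743164, 19.091880798339844), 45.0)
green s 415.5 ((247.25003051757812, 196.75003051757812), (14.142135620117188, 44.547725677490234), 45.0)
green t 430.5 ((263.994873046875, 222.58792114257812), (15.796223640441895, 30.065675735473633), 3.3664605617523193)
green t 124.0 ((265.5000305175781, 192.50001525878906), (11.973420143127441, 15.831521987915039), 86.18592071533203)
rest s 129.0 ((238.0, 199.5), (11.0, 14.0), 90.0)
rest t 178.0 ((265.5, 181.5), (15.0, 15.0), 90.0)
```

View pics/ct0.png

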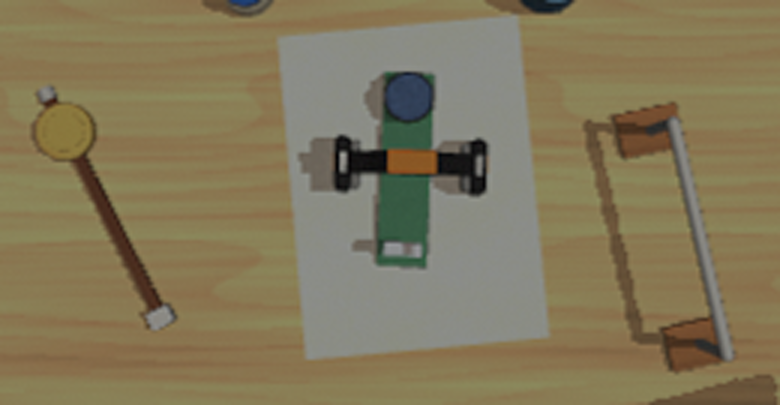

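View pics/cs0.png

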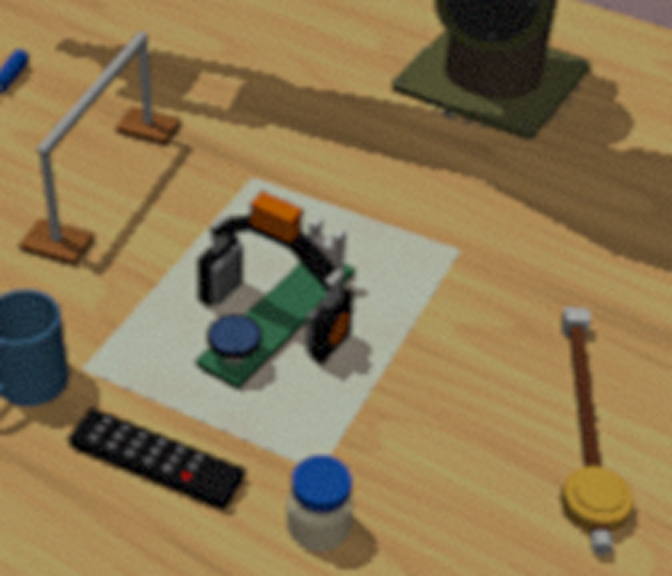

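The top crop shows the crown at (267.3,203.7), the bar ends at (354.3,189.7) and (372.7,269), the fork at (264,233), the bob rest at (266,182), the bob at (151,193.5) and the block at (183,255.5). The scene crop shows the bar ends at (179,142) and (209.7,107), the crown's middle at (251.3,162.5), and the fork tips at about (264,165) and (271,168).

Run:
```python
from h import *
np.set_printoptions(precision=4,suppress=True)
p=lambda n,a,b:print(n,*tri(a,b))
p('crown',(251.3,161.5),(267.2,203.7))
p('barnear',(179.1,142),(354.3,189.7)); p('barfar',(209.7,106.9),(372.5,269))
p('rest',(238.3,199.8),(266,182)); p('fork',(268,167),(264,233.3))
p('bob',(351.8,249.3),(151,193.4)); p('block',(345.3,194.5),(183,255.3))
for n,u,v,z in [('crown',267.2,203.7,.158),('b1',354.3,189.7,.135),('b2',372.5,269,.135),('rest',266,182,.042),('fork',264,233.3,.07),('bob',151.2,193.4,.026),('block',183,255.3,.026),('mug',314,142,.09),('cupL',245,204,.06),('cupR',290,205,.06)]:
  print(n,onplane('top',u,v,z))
# cups & rod lines
b=cv2.imread('pics/t0.png');g=cv2.cvtColor(b,cv2.COLOR_BGR2HSV)
m=cv2.inRange(g,(0,90,0),(14,255,130));m[:, :155]=0;m[:,185:]=0;m[:205]=0;m[252:]=0
pts=cv2.findNonZero(m)[:,0].astype(float);l=cv2.fitLine(pts.astype(np.float32),2,0,.01,.01).ravel();print(len(pts),l)
for v in(210,250):
  u=l[2]+(v-l[3])*l[0]/l[1];print('rod',u,v,onplane('top',u,v,.018))
```

```text
crown [0.5519 0.0013 0.142 ] 0.002263459578910751
barnear [ 0.5911 -0.2647  0.1305] 0.00539045599886351
barfar [ 0.3501 -0.3171  0.1248] 0.0020373680878692946
rest [0.6273 0.0024 0.0341] 0.0022814733006593507
fork [0.4603 0.012  0.0584] 0.0039006460071849295
bob [0.5959 0.3817 0.0173] 0.0006132026581647282
block [0.3909 0.2776 0.0144] 0.0018447428839995588
crown [0.5518 0.0006 0.158 ]
b1 [ 0.5924 -0.266   0.135 ]
b2 [ 0.3517 -0.3155  0.135 ]
rest [0.6272 0.0016 0.042 ]
fork [0.4615 0.0104 0.07  ]
bob [0.5954 0.3787 0.026 ]
block [0.392  0.2748 0.026 ]
mug [ 0.7484 -0.1512  0.09  ]
cupL [0.5556 0.0701 0.06  ]
cupR [ 0.5508 -0.0742  0.06  ]
224 [  0.4604   0.8877 168.9554 227.9777]
rod 159.63205 210 [0.5408 0.3528 0.018 ]
rod 180.37624 250 [0.4088 0.2847 0.018 ]
```

```bash
cat >> h.py <<'E'
from scipy.spatial.transform import Rotation as Ro
def go(p,yaw):
    "tool-axis shift to p (world) and then rotvec to tool-down with tool x at yaw"
    s=bot.get_state();R=s['eef_rot'];y=np.radians(yaw);c,q=np.cos(y),np.sin(y)
    T=np.array([[c,q,0],[q,-c,0],[0,0,-1]])
    print('shift',np.round(R.T@(np.array(p)-s['eef_pos']),4),'rot',np.round(Ro.from_matrix(R.T@T).as_rotvec(degrees=True),2),'F',s['contact_force'].round(1),s['eef_pos'].round(4),round(s['t'],2),round(s['opening'],4),s['grasp_force'])
E
python3 shift.py '0 0 0 0 0 -.045 .085;0 0 0 0 0 -.045 .085;0 0 0 .037 -.0328 0 .085;0 0 0 .037 -.0328 0 .085;0 0 0 .037 -.0328 0 .085;0 0 0 .037 -.0328 0 .085;0 0 0 .037 -.0328 0 .085;0 0 0 .037 -.0328 0 .085' 40
python3 shift.py '0 0 0 .037 -.0328 0 .085;0 0 0 .037 -.0328 0 .085;0 0 0 .037 -.0328 0 .085;0 0 0 .037 -.0328 0 .085;0 0 0 .037 -.0328 0 .085;0 0 0 .037 -.0328 0 .085;0 0 0 .037 -.0328 0 .085;0 0 0 .037 -.0328 0 .085'
python3 shift.py '0 0 -8.46 0 0 0 .085;0 0 -8.46 0 0 0 .085;0 0 -8.46 0 0 0 .085;0 0 -8.46 0 0 0 .085;0 0 -8.46 0 0 0 .085;0 0 -8.46 0 0 0 .085;0 0 -8.46 0 0 0 .085;0 0 -8.46 0 0 0 .085'
python3 shift.py '0 0 0 0 0 0 .085;0 0 0 0 0 0 .085'
python3 -c "
from h import *
go((.552,.001,.144),88)"
```

```text
t: 0.9
eef_pos: [0.3659, -0.3459, 0.3024]
eef_rot: [[0.938, 0.347, -0.0], [0.347, -0.938, 0.0], [-0.0, -0.001, -1.0]]
contact_force: [0.4, -0.7, 0.4]
opening: 0.0848
grasp_force: 0.0
t: 1.7
eef_pos: [0.5523, 0.0031, 0.3025]
eef_rot: [[0.938, 0.348, -0.0], [0.348, -0.938, -0.0], [-0.0, 0.0, -1.0]]
contact_force: [0.6, -0.1, -0.4]
opening: 0.085
grasp_force: 0.0
t: 2.5
eef_pos: [0.5517, 0.0011, 0.3022]
eef_rot: [[0.029, 1.0, -0.001], [1.0, -0.029, 0.0], [0.0, -0.001, -1.0]]
contact_force: [0.3, 0.5, 0.1]
opening: 0.085
grasp_force: 0.0
t: 2.7
eef_pos: [0.5518, 0.0011, 0.3025]
eef_rot: [[0.038, 0.999, -0.001], [0.999, -0.038, 0.0], [0.0, -0.001, -1.0]]
contact_force: [0.2, -1.7, 0.6]
opening: 0.0848
grasp_force: 0.0
shift [-1.000e-04  3.000e-04  1.585e-01] rot [-0.04 -0.   -0.16] F [ 0.2 -1.7  0.6] [0.5518 0.0011 0.3025] 2.7 0.0848 0.0
```

```bash
python3 shift.py '0 0 0 0 0 .04 .085;0 0 0 0 0 .04 .085;0 0 0 0 0 .03 .085;0 0 0 0 0 .02 .085;0 0 0 0 0 .015 .085;0 0 0 0 0 .0135 .085;0 0 0 0 0 0 .085'
python3 shift.py '0 0 0 0 0 0 .04;0 0 0 0 0 0 .01;0 0 0 0 0 0 .01;0 0 0 0 0 0 .01;0 0 0 0 0 0 .01;0 0 0 0 0 0 .01;0 0 0 0 0 0 .01;0 0 0 0 0 0 .01' 50
```

```text
t: 3.4
eef_pos: [0.551, 0.0011, 0.1426]
eef_rot: [[0.036, 0.999, -0.003], [0.999, -0.036, 0.0], [0.0, -0.003, -1.0]]
contact_force: [0.3, 0.4, 0.3]
opening: 0.085
grasp_force: 0.0
t: 4.2
eef_pos: [0.552, 0.001, 0.1444]
eef_rot: [[0.035, 0.999, -0.0], [0.999, -0.035, 0.0], [0.0, -0.0, -1.0]]
contact_force: [1.1, 1.4, 0.2]
opening: 0.0101
grasp_force: 0.0
```

The fingers closed on nothing, so I'll look.

Run:
```python
from h import *
a=snap('scene','s1')[:,:,::-1];b=snap('top','t1')[:,:,::-1]
c=np.hstack([cv2.resize(a[90:230,190:310],(400,467),interpolation=2),cv2.resize(b[150:290,200:320],(400,467),interpolation=2)])
cv2.imwrite('pics/c1.png',c)
print(proj('scene',(.552,.001,.144)),proj('top',(.552,.001,.144)))
```

```text
[250.84990256 160.96697441] [266.99979917 203.83524782]
```

View pics/c1.png

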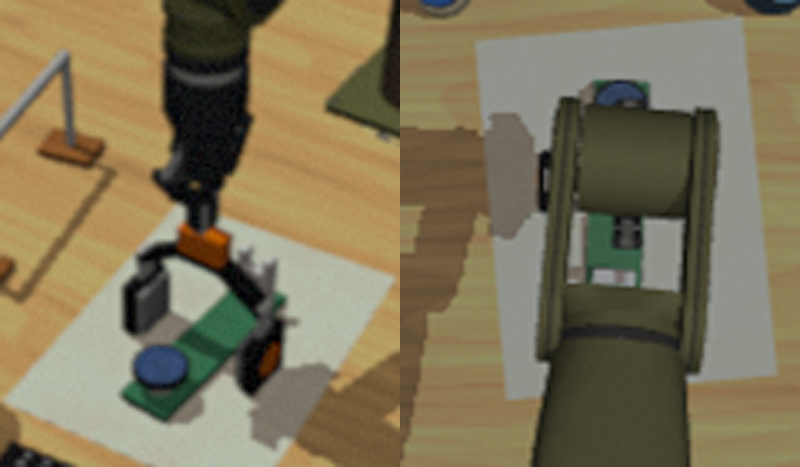

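Run:
```python
from h import *
a=cv2.imread('pics/s0.png');b=cv2.imread('pics/s1.png')
c=np.hstack([cv2.resize(x[130:215,215:290],(400,453),interpolation=2) for x in(a,b)])
for p in [(.552,.001,.130),(.552,.001,.203)]:
  u=(proj('scene',p)-[215,130])*5.333+[400,0];cv2.circle(c,tuple(int(x) for x in u),3,(255,0,255),-1)
cv2.imwrite('pics/c2.png',c)
for im in(a,b):
  m=cv2.inRange(cv2.cvtColor(im,cv2.COLOR_BGR2HSV),(4,130,60),(17,255,255))[140:185,235:268];M=cv2.moments(m,True);print(M['m00'],M['m10']/M['m00']+235,M['m01']/M['m00']+140)
print(bot.get_state()['opening'])
```

```text
246.0 249.5487804878049 157.52032520325204
175.0 250.85714285714286 160.89714285714285
0.010532643494497514
```

View pics/c2.png

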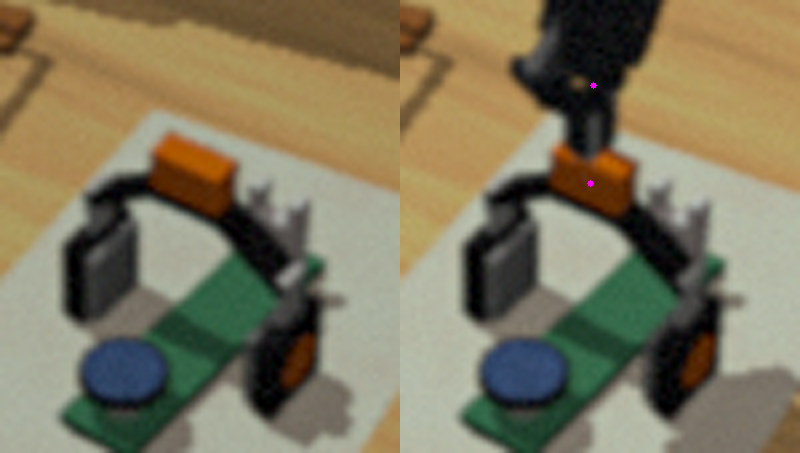

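The picture shows the headphones unmoved, with the crown block intact at (250,164). The closed fingertips end at about (250.3,159.3), on top of the block, so they shut above it. I'll work out the real tip height and the block's top height.

```bash
python3 - <<'E'
from h import *
for z in(.13,.14,.15,.155,.16,.165):print(z,proj('scene',(.552,.001,z)))
print(tri((251.6,158.3),(267.2,203.7)))
E
python3 shift.py '0 0 0 0 0 0 .085;0 0 0 0 0 0 .085;0 0 0 0 0 0 .085;0 0 0 0 0 0 .085;0 0 0 0 0 0 .085;0 0 0 0 0 .01 .085;0 0 0 0 0 .01 .085;0 0 0 0 0 0 .085' 50
python3 shift.py '0 0 0 0 0 0 .015;0 0 0 0 0 0 .015;0 0 0 0 0 0 .015;0 0 0 0 0 0 .015;0 0 0 0 0 0 .015;0 0 0 0 0 0 .015;0 0 0 0 0 0 .015;0 0 0 0 0 0 .015' 50
```

```text
0.13 [250.76560411 164.35364398]
0.14 [250.82567653 161.94024906]
0.15 [250.88645521 159.49848054]
0.155 [250.9171133  158.26679936]
0.16 [250.94795268 157.0278351 ]
0.165 [250.97897495 155.78152298]
(array([0.55134852, 0.00165741, 0.15483972]), np.float64(0.002472527539938578))
t: 5.1
eef_pos: [0.5503, 0.0012, 0.1216]
eef_rot: [[0.035, 0.999, -0.005], [0.999, -0.035, 0.0], [0.0, -0.005, -1.0]]
contact_force: [0.0, -0.2, -0.7]
opening: 0.085
grasp_force: 0.0
t: 5.9
eef_pos: [0.5523, 0.001, 0.125]
eef_rot: [[0.035, 0.999, 0.001], [0.999, -0.035, -0.0], [-0.0, 0.001, -1.0]]
contact_force: [-1.9, -0.6, 3.8]
opening: 0.0227
grasp_force: 50.6
```

```bash
python3 shift.py '0 0 0 0 0 -.01 .015;0 0 0 0 0 -.03 .015;0 0 0 0 0 -.035 .015;0 0 0 0 0 -.035 .015;0 0 0 0 0 -.035 .015;0 0 0 0 0 -.03 .015;0 0 0 0 0 -.02 .015;0 0 0 0 0 0 .015'
python3 - <<'E'
from h import *
go((.472,-.291,.318),101.6)
a=snap('scene','s2')[:,:,::-1];cv2.imwrite('pics/c3.png',cv2.resize(a[60:210,160:310],(600,600),interpolation=2))
print(proj('scene',bot.get_state()['eef_pos'])-[160,60])
E
```

```text
t: 6.7
eef_pos: [0.5533, 0.001, 0.3233]
eef_rot: [[0.035, 0.999, 0.006], [0.999, -0.035, -0.0], [-0.0, 0.006, -1.0]]
contact_force: [0.4, 1.0, -2.7]
opening: 0.0229
grasp_force: 49.9
shift [-0.2947 -0.0711  0.0049] rot [  0.36   0.06 -13.59] F [ 0.4  1.  -2.7] [0.5533 0.001  0.3233] 6.7 0.0229 49.924317598342896
[91.97494277 53.02415571]
```

View pics/c3.png

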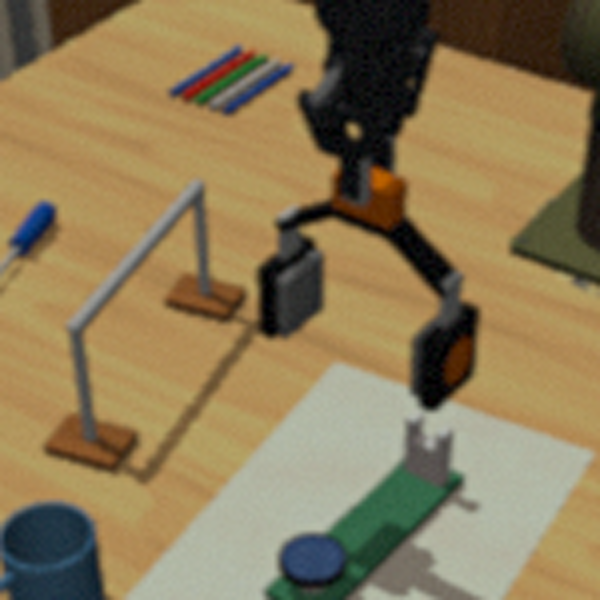

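```bash
python3 shift.py '0 0 0 -.02 -.005 0 .015;0 0 0 -.042 -.01 0 .015;0 0 0 -.047 -.0115 0 .015;0 0 0 -.047 -.0115 0 .015;0 0 0 -.047 -.0115 0 .015;0 0 0 -.047 -.0115 0 .015;0 0 0 -.03 -.007 0 .015;0 0 0 -.0147 -.0035 0 .015'
python3 shift.py '0 0 -3.6 0 0 0 .015;0 0 -5 0 0 0 .015;0 0 -5 0 0 0 .015;0 0 0 0 0 0 .015;0 0 0 0 0 0 .015'
python3 - <<'E'
from h import *
go((.472,-.291,.318),101.6)
a=snap('scene','s3')[:,:,::-1];b=snap('top','t3')[:,:,::-1]
cv2.imwrite('pics/c4.png',np.hstack([cv2.resize(a[40:180,130:250],(400,467),interpolation=2),cv2.resize(b[150:290,300:420],(400,467),interpolation=2)]))
E
```

```text
t: 7.55
eef_pos: [0.4684, -0.2928, 0.3161]
eef_rot: [[0.038, 0.999, -0.004], [0.999, -0.038, 0.003], [0.003, -0.004, -1.0]]
contact_force: [0.3, -0.1, -1.6]
opening: 0.0229
grasp_force: 49.9
t: 8.05
eef_pos: [0.4702, -0.2902, 0.318]
eef_rot: [[-0.2, 0.98, -0.002], [0.98, 0.2, 0.002], [0.002, -0.001, -1.0]]
contact_force: [-0.7, 0.1, -1.8]
opening: 0.0226
grasp_force: 49.9
shift [-0.0011  0.0016  0.    ] rot [-0.07 -0.11 -0.05] F [-0.7  0.1 -1.8] [ 0.4702 -0.2902  0.318 ] 8.05 0.0226 49.911866784095764
```

View pics/c4.png

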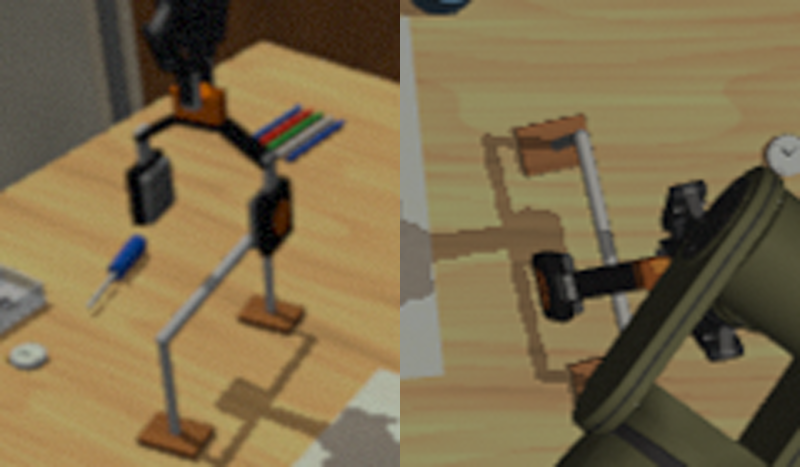

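The headphones hang level over the bar: in the scene view the bar runs between the cups, and in the top view the crown is at about (640,272), offset only by parallax. Next I'll lower them.

```bash
python3 shift.py '0 0 0 0 0 .02 .015;0 0 0 0 0 .03 .015;0 0 0 0 0 .03 .015;0 0 0 0 0 .03 .015;0 0 0 0 0 .025 .015;0 0 0 0 0 .015 .015;0 0 0 0 0 .008 .015;0 0 0 0 0 0 .015'
python3 shift.py '0 0 0 0 0 .004 .015;0 0 0 0 0 .004 .015;0 0 0 0 0 0 .015'
```

```text
t: 8.95
eef_pos: [0.47, -0.2907, 0.1607]
eef_rot: [[-0.201, 0.98, -0.001], [0.98, 0.201, 0.001], [0.001, -0.001, -1.0]]
contact_force: [0.5, 0.1, -3.2]
opening: 0.0228
grasp_force: 49.9
t: 9.25
eef_pos: [0.4704, -0.2911, 0.1537]
eef_rot: [[-0.201, 0.98, 0.0], [0.98, 0.201, -0.0], [-0.0, 0.0, -1.0]]
contact_force: [-0.8, 0.8, -3.2]
opening: 0.0228
grasp_force: 49.9
```

```bash
python3 shift.py '0 0 0 0 0 .003 .015;0 0 0 0 0 .002 .015;0 0 0 0 0 0 .015'
python3 shift.py '0 0 0 0 0 .002 .015;0 0 0 0 0 0 .015'
```

```text
t: 9.55
eef_pos: [0.4701, -0.2908, 0.1481]
eef_rot: [[-0.201, 0.98, -0.0], [0.98, 0.201, 0.0], [0.0, -0.0, -1.0]]
contact_force: [0.5, 0.3, -3.4]
opening: 0.0229
grasp_force: 49.9
t: 9.75
eef_pos: [0.4705, -0.2912, 0.1468]
eef_rot: [[-0.201, 0.98, 0.0], [0.98, 0.201, -0.0], [-0.0, 0.0, -1.0]]
contact_force: [-0.1, -0.9, -1.2]
opening: 0.0229
grasp_force: 50.1
```

```bash
python3 shift.py '0 0 0 0 0 .001 .015;0 0 0 0 0 0 .015;0 0 0 0 0 0 .028;0 0 0 0 0 0 .04;0 0 0 0 0 0 .06;0 0 0 0 0 0 .07;0 0 0 0 0 0 .07;0 0 0 0 0 0 .07'
python3 shift.py '0 0 0 0 0 -.01 .07;0 0 0 0 0 -.02 .07;0 0 0 0 0 -.04 .07;0 0 0 0 0 -.05 .07;0 0 0 0 0 -.05 .07;0 0 0 0 0 0 .07'
python3 - <<'E'
from h import *
go((.5376,.349,.2),27.1)
a=snap('scene','s4')[:,:,::-1];b=snap('top','t4')[:,:,::-1]
cv2.imwrite('pics/c5.png',np.hstack([cv2.resize(a[60:200,130:250],(400,467),interpolation=2),cv2.resize(b[150:290,300:420],(400,467),interpolation=2)]))
E
```

```text
t: 10.55
eef_pos: [0.4703, -0.291, 0.1453]
eef_rot: [[-0.201, 0.98, -0.0], [0.98, 0.201, 0.0], [0.0, -0.0, -1.0]]
contact_force: [-0.0, -0.2, 0.4]
opening: 0.07
grasp_force: 0.0
t: 11.15
eef_pos: [0.473, -0.293, 0.3265]
eef_rot: [[-0.201, 0.979, 0.013], [0.979, 0.201, -0.01], [-0.013, 0.011, -1.0]]
contact_force: [1.3, -1.0, 0.7]
opening: 0.0702
grasp_force: 0.0
shift [0.6174 0.1911 0.1208] rot [ 1.02  0.21 74.51] F [ 1.3 -1.   0.7] [ 0.473  -0.293   0.3265] 11.15 0.0702 0.0
```

View pics/c5.png

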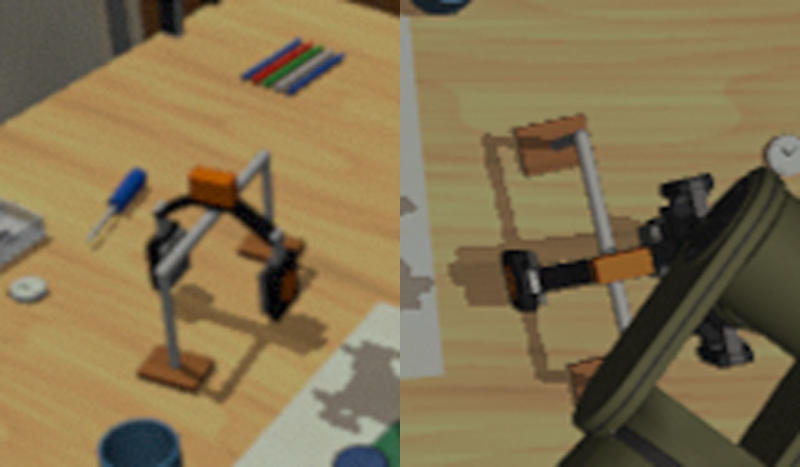

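The headphones hang upright at the middle of the bar, with the crown at (212,187) in the scene crop and over the bar at (622,265) in the top crop, and the gripper is clear. On to the pendulum.

```bash
python3 shift.py '0 0 0 .03 .0093 0 .04;0 0 0 .0441 .01365 0 .04;0 0 0 .0441 .01365 0 .04;0 0 0 .0441 .01365 0 .04;0 0 0 .0441 .01365 0 .04;0 0 0 .0441 .01365 0 .04;0 0 0 .0441 .01365 0 .04;0 0 0 .0441 .01365 0 .04'
python3 shift.py '0 0 0 .0441 .01365 0 .04;0 0 0 .0441 .01365 0 .04;0 0 0 .0441 .01365 0 .04;0 0 0 .0441 .01365 0 .04;0 0 0 .0441 .01365 0 .04;0 0 0 .0441 .01365 0 .04;0 0 0 .0141 .004 0 .04'
python3 shift.py '0 0 8.28 0 0 0 .04;0 0 8.28 0 0 0 .04;0 0 8.28 0 0 0 .04;0 0 8.28 0 0 0 .04;0 0 8.28 0 0 0 .04;0 0 8.28 0 0 0 .04;0 0 8.28 0 0 0 .04;0 0 8.28 0 0 0 .04'
python3 shift.py '0 0 8.28 0 0 0 .04;0 0 0 0 0 0 .04;0 0 0 0 0 0 .04'
python3 -c "
from h import *
go((.5376,.349,.03),27.1)"
```

```text
t: 12.05
eef_pos: [0.5037, 0.0637, 0.3132]
eef_rot: [[-0.201, 0.98, -0.003], [0.98, 0.201, -0.0], [0.001, -0.003, -1.0]]
contact_force: [0.9, 0.1, 0.2]
opening: 0.0404
grasp_force: 0.0
t: 12.75
eef_pos: [0.5315, 0.3554, 0.3121]
eef_rot: [[-0.205, 0.979, -0.005], [0.979, 0.205, -0.001], [-0.0, -0.005, -1.0]]
contact_force: [-0.5, 0.1, 0.4]
opening: 0.0402
grasp_force: 0.0
t: 13.55
eef_pos: [0.5324, 0.3511, 0.3134]
eef_rot: [[0.819, 0.573, -0.003], [0.573, -0.819, -0.002], [-0.004, -0.0, -1.0]]
contact_force: [-0.5, -0.4, 0.3]
opening: 0.0397
grasp_force: 0.0
t: 13.85
eef_pos: [0.5326, 0.3515, 0.3142]
eef_rot: [[0.889, 0.458, -0.002], [0.458, -0.889, -0.001], [-0.002, 0.0, -1.0]]
contact_force: [0.3, 0.2, 0.2]
opening: 0.0399
grasp_force: 0.0
shift [0.0039 0.0044 0.2841] rot [0.01 0.12 0.13] F [0.3 0.2 0.2] [0.5326 0.3515 0.3142] 13.85 0.0399 0.0
```

```bash
python3 shift.py '0 0 0 .004 .0044 .02 .04;0 0 0 0 0 .045 .04;0 0 0 0 0 .05 .04;0 0 0 0 0 .05 .04;0 0 0 0 0 .05 .04;0 0 0 0 0 .04 .04;0 0 0 0 0 .02 .04;0 0 0 0 0 .009 .04'
python3 shift.py '0 0 0 0 0 0 .04;0 0 0 0 0 0 .04'
python3 shift.py '0 0 0 0 0 .005 .04;0 0 0 0 0 .005 .04;0 0 0 0 0 0 .04'
python3 -c "
from h import *
go((.5376,.349,.02),27.1)"
```

```text
t: 14.65
eef_pos: [0.5361, 0.3486, 0.0274]
eef_rot: [[0.889, 0.457, -0.006], [0.457, -0.889, -0.003], [-0.007, 0.0, -1.0]]
contact_force: [-0.4, 0.4, 0.3]
opening: 0.0399
grasp_force: 0.0
t: 14.85
eef_pos: [0.5395, 0.3506, 0.033]
eef_rot: [[0.89, 0.456, 0.002], [0.456, -0.89, 0.001], [0.002, -0.0, -1.0]]
contact_force: [0.2, 0.3, 0.5]
opening: 0.0399
grasp_force: 0.0
t: 15.15
eef_pos: [0.5383, 0.35, 0.0213]
eef_rot: [[0.89, 0.456, -0.0], [0.456, -0.89, -0.0], [-0.0, -0.0, -1.0]]
contact_force: [-0.3, -0.1, -0.7]
opening: 0.0398
grasp_force: 0.0
shift [-0.0011  0.0006  0.0013] rot [-0.    0.01 -0.  ] F [-0.3 -0.1 -0.7] [0.5383 0.35   0.0213] 15.15 0.0398 0.0
```

```bash
for i in 1; do :; done
python3 shift.py '0 0 0 0 0 .003 .04;0 0 0 0 0 .002 .04;0 0 0 0 0 0 .04'
python3 shift.py '0 0 0 0 0 .003 .04;0 0 0 0 0 .002 .04;0 0 0 0 0 0 .04'
python3 shift.py '0 0 0 0 0 0 .012;0 0 0 0 0 0 .008;0 0 0 0 0 0 .008;0 0 0 0 0 0 .008' 25
```

```text
t: 15.45
eef_pos: [0.5382, 0.3499, 0.016]
eef_rot: [[0.89, 0.455, -0.001], [0.455, -0.89, -0.0], [-0.001, 0.0, -1.0]]
contact_force: [0.8, -0.4, 0.1]
opening: 0.0401
grasp_force: 0.0
t: 15.75
eef_pos: [0.5381, 0.3499, 0.0109]
eef_rot: [[0.89, 0.455, -0.001], [0.455, -0.89, -0.0], [-0.001, 0.0, -1.0]]
contact_force: [0.1, -0.8, -0.3]
opening: 0.04
grasp_force: 0.0
t: 16.15
eef_pos: [0.5385, 0.3501, 0.0115]
eef_rot: [[0.89, 0.455, 0.0], [0.455, -0.89, 0.0], [0.0, -0.0, -1.0]]
contact_force: [-0.2, -1.0, -0.3]
opening: 0.0079
grasp_force: 0.0
```

```bash
python3 shift.py '0 0 0 0 0 0 .04;0 0 0 0 0 0 .04;0 0 0 0 0 0 .04;0 0 0 0 0 .003 .04;0 0 0 0 0 .003 .04;0 0 0 0 0 .002 .04;0 0 0 0 0 0 .04'
python3 shift.py '0 0 0 0 0 .003 .04;0 0 0 0 0 .003 .04;0 0 0 0 0 0 .04'
python3 shift.py '0 0 0 0 0 0 .022;0 0 0 0 0 0 .008;0 0 0 0 0 0 .008;0 0 0 0 0 0 .008;0 0 0 0 0 0 .008' 25
```

```text
t: 16.85
eef_pos: [0.538, 0.3498, 0.0027]
eef_rot: [[0.89, 0.455, -0.001], [0.455, -0.89, -0.001], [-0.001, 0.0, -1.0]]
contact_force: [1.1, -0.4, -0.2]
opening: 0.0406
grasp_force: 0.0
t: 17.15
eef_pos: [0.5381, 0.3498, -0.0032]
eef_rot: [[0.89, 0.455, -0.001], [0.455, -0.89, -0.001], [-0.001, 0.0, -1.0]]
contact_force: [0.6, 0.1, 0.2]
opening: 0.0397
grasp_force: 0.0
t: 17.65
eef_pos: [0.5385, 0.3503, -0.0024]
eef_rot: [[0.89, 0.455, 0.0], [0.455, -0.89, 0.0], [0.0, -0.0, -1.0]]
contact_force: [0.2, 1.8, 1.0]
opening: 0.0125
grasp_force: 24.5
```

```bash
python3 shift.py '0 0 0 0 0 0 .03;0 0 0 0 0 0 .03;0 0 0 0 0 .002 .03;0 0 0 0 0 .002 .03;0 0 0 0 0 0 .03'
python3 shift.py '0 0 0 0 0 0 .02;0 0 0 0 0 0 .005;0 0 0 0 0 0 .005;0 0 0 0 0 0 .005;0 0 0 0 0 0 .005' 60
```

```text
t: 18.15
eef_pos: [0.5381, 0.3498, -0.0072]
eef_rot: [[0.89, 0.455, -0.001], [0.455, -0.89, -0.001], [-0.001, 0.0, -1.0]]
contact_force: [-0.1, -0.5, -0.5]
opening: 0.03
grasp_force: 0.0
t: 18.65
eef_pos: [0.5385, 0.3501, -0.0064]
eef_rot: [[0.89, 0.455, 0.0], [0.455, -0.89, 0.0], [0.0, -0.0, -1.0]]
contact_force: [0.2, -0.0, 1.2]
opening: 0.0117
grasp_force: 60.1
```

```bash
python3 shift.py '0 0 0 0 0 -.01 .005;0 0 0 0 0 -.02 .005;0 0 0 0 0 -.03 .005;0 0 0 0 0 -.04 .005;0 0 0 0 0 -.035 .005;0 0 0 0 0 -.02 .005;0 0 0 0 0 0 .005;0 0 0 0 0 0 .005'
python3 - <<'E'
from h import *
b=snap('top','t5')[:,:,::-1];a=snap('scene','s5')[:,:,::-1]
g=cv2.cvtColor(b,cv2.COLOR_BGR2HSV)
m=cv2.inRange(g,(17,120,90),(30,255,255));m[:165]=0;m[215:]=0;m[:,:125]=0;m[:,175:]=0
M=cv2.moments(m,True);bt=(M['m10']/M['m00'],M['m01']/M['m00'])
m=cv2.inRange(cv2.cvtColor(a,cv2.COLOR_BGR2HSV),(17,140,120),(30,255,255));m[:150]=0;m[275:]=0;m[:,:310]=0;m[:,400:]=0
N=cv2.moments(m,True);bs=(N['m10']/N['m00'],N['m01']/N['m00'])
print(M['m00'],bt,N['m00'],bs,tri(bs,bt))
go((.5623,.005,.124),-3)
E
```

```text
t: 19.45
eef_pos: [0.5381, 0.3498, 0.1479]
eef_rot: [[0.89, 0.455, -0.001], [0.455, -0.89, -0.0], [-0.001, 0.0, -1.0]]
contact_force: [0.0, 0.3, -3.5]
opening: 0.0113
grasp_force: 59.6
99.0 (145.43434343434345, 185.75757575757575) 369.0 (363.0081300813008, 213.87533875338752) (array([0.6053256 , 0.37126968, 0.17464634]), np.float64(0.020812775721465924))
shift [-0.1342  0.318   0.0223] rot [ 0.07  0.24 30.09] F [-0.9  0.1 -3.9] [0.537  0.3493 0.1456] 19.55 0.0114 59.63814854621887
```

```bash
python3 shift.py '0 0 0 -.008 .019 0 .005;0 0 0 -.015 .0355 0 .005;0 0 0 -.018 .0426 0 .005;0 0 0 -.018 .0426 0 .005;0 0 0 -.018 .0426 0 .005;0 0 0 -.018 .0426 0 .005;0 0 0 -.018 .0426 0 .005;0 0 0 -.0135 .032 0 .005'
python3 shift.py '0 0 0 -.0077 .0184 0 .005;0 0 3 0 0 0 .005;0 0 6 0 0 0 .005;0 0 6 0 0 0 .005;0 0 6 0 0 0 .005;0 0 6 0 0 0 .005;0 0 3 0 0 0 .005;0 0 0 0 0 0 .005'
python3 shift.py '0 0 0 0 0 .01 .005;0 0 0 0 0 .01 .005;0 0 0 0 0 0 .005;0 0 0 0 0 0 .005'
python3 - <<'E'
from h import *
go((.5623,.005,.124),-3)
b=snap('top','t6')[:,:,::-1];a=snap('scene','s6')[:,:,::-1]
cv2.imwrite('pics/c6.png',np.hstack([cv2.resize(a[100:240,190:310],(400,467),interpolation=2),cv2.resize(b[150:290,200:320],(400,467),interpolation=2)]))
E
```

```text
t: 20.35
eef_pos: [0.5608, 0.0225, 0.1466]
eef_rot: [[0.891, 0.454, -0.003], [0.454, -0.891, -0.001], [-0.003, -0.001, -1.0]]
contact_force: [1.0, 0.2, -2.1]
opening: 0.0118
grasp_force: 59.7
t: 21.15
eef_pos: [0.5624, 0.0053, 0.1466]
eef_rot: [[0.999, -0.051, -0.003], [-0.051, -0.999, -0.0], [-0.003, 0.0, -1.0]]
contact_force: [-0.6, -1.2, -2.2]
opening: 0.0114
grasp_force: 59.7
t: 21.55
eef_pos: [0.5631, 0.0059, 0.1273]
eef_rot: [[0.999, -0.05, -0.002], [-0.05, -0.999, 0.0], [-0.002, -0.0, -1.0]]
contact_force: [0.3, -0.6, -2.5]
opening: 0.0117
grasp_force: 59.6
shift [-0.0007  0.001   0.0033] rot [-0.    0.11  0.11] F [ 0.3 -0.6 -2.5] [0.5631 0.0059 0.1273] 21.55 0.0117 59.6254563331604
```

View pics/c6.png

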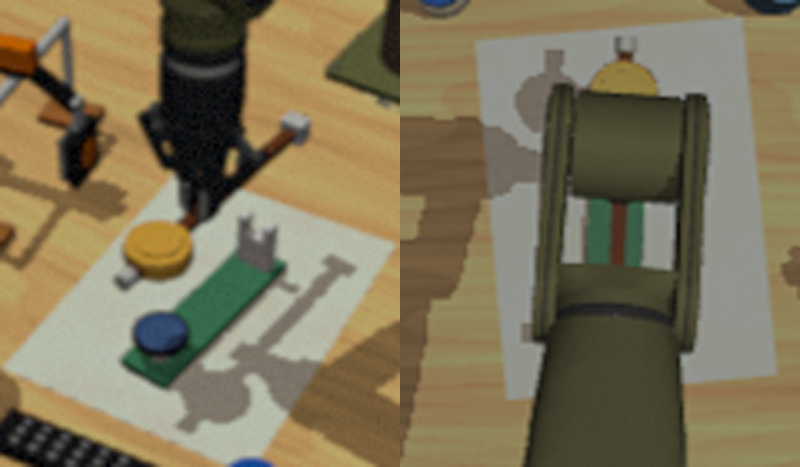

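The pendulum is held over the stand. In the scene crop the bob is at (158,250), straight above the felt at (160,335), and the block at (295,127) is beyond the fork. In the top crop the rod is in line with the green base. I'll check the numbers and the level.

Run:
```python
from h import *
u=np.array([np.cos(np.radians(-3)),np.sin(np.radians(-3))]);o=np.array([.5623,.005])
for n,d in(('bob',.065),('block',-.165)):
  for z in(.14,.15,.16):print(n,z,proj('scene',(*(o+d*u),z)))
print('seen bob ~(237.4,174.5) block ~(278.5,138.5)')
a=cv2.imread('pics/s6.png')
for n,lo,hi,(x0,y0,x1,y1) in(('bob',(17,140,120),(30,255,255),(220,155,260,195)),('block',(0,0,135),(180,60,255),(270,130,288,150))):
  m=cv2.inRange(cv2.cvtColor(a,cv2.COLOR_BGR2HSV),lo,hi)[y0:y1,x0:x1];M=cv2.moments(m,True);print(n,M['m00'],M['m10']/M['m00']+x0,M['m01']/M['m00']+y0)
b=cv2.imread('pics/t6.png');m=cv2.inRange(cv2.cvtColor(b,cv2.COLOR_BGR2HSV),(17,120,90),(30,255,255));m[:163]=0;m[182:]=0;m[:,:250]=0;m[:,285:]=0
m[:, :]=cv2.morphologyEx(m,cv2.MORPH_OPEN,np.ones((3,3)))
c,r=np.where(m.T);print('top bob cols',c.min(),c.max(),'rows',r.min(),r.max(),proj('top',(*(o+.097*u),.145)),proj('top',(*(o+.065*u),.145)))
```

```text
bob 0.14 [237.58109335 175.32017747]
bob 0.15 [237.56330606 172.85887453]
bob 0.16 [237.54529963 170.36724677]
block 0.14 [278.51804133 138.90994255]
block 0.15 [278.72554029 136.51798763]
block 0.16 [278.93531587 134.09978882]
seen bob ~(237.4,174.5) block ~(278.5,138.5)
bob 216.0 237.12037037037038 172.8101851851852
block 23.0 278.60869565217394 135.34782608695653
top bob cols 258 276 rows 168 178 [266.92013371 168.54507783] [266.49908852 179.03738093]
```

```bash
python3 shift.py '0 0 0 0 0 0 .005;0 0 0 0 0 0 .005;0 0 0 0 0 0 .005;0 0 0 0 0 0 .005;0 0 0 0 0 0 .005'
python3 -c "
from bench import bot
print(bot.close_job())"
```

```text
t: 22.15
eef_pos: [0.5638, 0.0059, 0.1285]
eef_rot: [[0.999, -0.051, 0.0], [-0.051, -0.999, -0.0], [0.0, 0.0, -1.0]]
contact_force: [0.2, -0.2, -3.9]
opening: 0.0116
grasp_force: 59.6
the job is handed in; nothing more can be done
None
```

The job is handed in at about 22 s: the headphones hang over the middle of the bar, and the pendulum is held still and nearly level about 6 cm above the fork, with its bob over the rest; no verdict was returned.

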